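# Square a cooling block on the shaker and clamp it

### The arm

A 7-joint arm with a two-finger parallel gripper is mounted at the origin on the work surface. World frame = base frame: x ahead of the robot, y to its left, z up, the work surface at z = 0. Lengths are in m, angles in rad, forces in N, time in s.
With the tool pointing down it reaches from about 0.425 to 0.925 m from the base axis. Payload 6.8 kg.
Tool frame: the origin (TCP) lies midway between the tips of the shut fingers; the grasp point (between the pads) lies r.grip_point_offset behind it (r.grip_point_offset is the distance from the TCP to the grasp point, in m); z points along the fingers, y is the direction in which the jaws open and shut (so a half turn about z gives the same grasp; the last joint's range is limited). The gripper opens to 85 mm and grips with 20 to 120 N. Pads are 22 mm wide; open, the fingers measure 114 mm over their backs; the gripper's body (76 mm by 85 mm) begins 54 mm behind the grasp point. The pads swing forward as they close: fully open they stand 13 mm farther back than shut.
Start: joints at [-1.387, 0.477, 0.022, 1.555, -0.011, 1.109, -0.083], TCP at [0.194, 0.646, 0.231] pointing down, gripper open.
Joint ranges: [-2.96, 2.96], [-0.34, 2.1], [-1.41, 1.46], [0.24, 2.44], [-1.37, 4.51], [0.17, 1.92], [-2.96, 2.96]. Speed limits (rad/s): [2.39, 2.39, 3.14, 3.14, 3.14, 3.14, 3.14].

### API

Orientations are given as a rotation vector (axis times angle).
In Python, from bench import r gives the robot as it stands. The module is installed in compiled form; this text tells all that it offers.
- The arm moves only by the tool play_rows, never from a script. Its argument "deltas" is a list of rows, each a list of 3 entries, a list of its own where there are three numbers: the finger opening in mm, from 0 to 85.4, then the shift along the tool's x, y, z in mm, then the turn, a rotation vector about the tool's x, y, z in rad. A call has 1 to 8 rows; each row is the pose to reach, as a shift and turn from the pose measured when the call began, along the tool's axes at that moment; what a row does not reach only later rows make up. A row lasts 1/8 s, in which the tool goes at most 62.5 mm and 10.7 degrees, less where a joint would pass 70% of its speed; a pose out of reach is approached as far as the arm can. A call with a gripper value outside its range is refused whole. The fingers move at their own pace and stop on an object; "squeeze" is the grip in N (left out, the last holds). Time passes only in rows, so rows that repeat a pose let the fingers close. It gives the time, the measured TCP pose, the force and the opening at its end, in the units of the state.
- r.get_obs(): the state, without advancing time (a new reading comes with each control period).
- r.grab_frame(name): name is "side" or "top"; returns (picture, depth): 400x640x3 uint8, red, green, blue; 400x640 float32, m along the optical axis (not along the pixel's ray), 0 where there is no reading.
- r.camera_model(name): a dict with "mtx" (3x3 intrinsics, pixels), "rvec" (rotation vector, rad) and "tvec" (3), from world to camera coordinates, as OpenCV has them. Camera axes: x right, y down, z forward; pixel columns grow to the right and rows downward; lengths in m; the calibration is good to about 2 mm. A picture is of the moment at which its call begins. camera_model takes no time and is no camera call.
- r.hand_in(): hands the job in, once; it reports no verdict.
The state is a dict: "clock": time; "joints": joint angles; "qvel": joint speeds; "tau": joint torques, N m; "tcp_pos": TCP position; "orientation": TCP orientation; "contact_force": force on the tool from outside, world axes, zero at the start; "moment": the same for the moment, N m; "grip_width": finger opening in m.
Only numpy, scipy, OpenCV 4.12 (cv2) and the standard library are available. Lean on these libraries where they do the work, as an engineer would, in place of code of your own. Each camera call takes 0.05 s, during which the arm holds its last target. There are 200 camera calls.

### The job

The aluminium cooling block lies askew on the shaker's deck. Without lifting it, nudge its corner nearest the round post up until it bears on the post, then gently push its diagonally opposite corner so that the block turns against the post until its long side lies flat against both the post and the square stop. Only then slide the clamp forward until its pad bears on the block, let go, and leave everything else where it is.

Things in the scene. Friction and masses are not known exactly. Their poses are not given: they have to be found in the camera images.
- shaker: low white shaker fixed to the table, 250 x 230 mm, steel deck (240 x 220 mm) 80 mm above its origin. Origin: centre of underside. x: the way the clamp slides forward, towards post and stop; y left of that, z up. With the block home against post and stop (they give no further) its origin is at x = 37 mm here, axes parallel to the shaker's, y within 22 mm of 0
- post: round steel post, 12 mm diameter, 32 mm high, fixed on the deck at shaker x = 86, y = 36 mm (the side that touches the block is at x = 80 mm). Origin: centre of its foot
- stop: square steel stop, fixed on the deck, 16 mm (x) x 20 mm (y) x 22 mm high. Origin: foot of its face towards the block, in the middle; at shaker x = 80, y = -48 mm
- block: aluminium block with capped tubes, 85.5 mm (its x) x 127.8 mm (y) x 24 mm high, 0.24-0.44 kg, loose on 4 feet near its corners; sliding it takes 2-7 N; pushed at one end it swings about the other. Origin: centre of underside. Starts 10-18 deg clockwise from above. Its +x+y corner is 4-25 mm short of the post; push its -x side, at either end (the clamp faces the middle); the corner opposite is -x-y
- clamp (a joint): travel of the sliding clamp along the shaker's x, m: starts between 0 and 0.012 (clear of the block), reaches 0.08; about 0.06 when its pad meets the home block. Takes 3 N to slide and stays where it is left
- clamp_pad (a point): middle of the front face of the clamp's rubber pad (24 mm wide, 18 mm high), 11 mm above the deck; the clamp runs along shaker y = 0
- clamp_tab (a point): middle of the rear face of the clamp's upright tab, the face to push on (24 mm wide, tab top 45 mm above the deck, this point 30 mm above it); 47 mm behind the pad face
- tube_rack: blue tube rack 225 x 68 x 28 mm, left of the shaker; bystander. Origin: centre of its underside
- tip_box: pipette-tip box 122 x 84 x 76 mm, right of the shaker; bystander. Origin: centre of its underside
- pipette: black pipette lying beyond the shaker, about 230 mm long; bystander. Origin: centre of its underside
- reagent: bottle 120 mm high; bystander. Origin: centre of its underside
- beaker: glass beaker 80 mm high; bystander. Origin: centre of its underside
- vial: small vial, 20 mm across, 38 mm high, standing on the near left corner of the shaker's deck (shaker x about -95, y about 84 mm); bystander. Origin: centre of its underside
- tub: white-capped tub 60 mm across, 50 mm high, near right of the shaker; bystander. Origin: centre of its underside

How it is judged:
By the outcome, as a careful person would: the job done as asked, in the order asked, and still so for the second after the job is handed in, with the robot touching nothing.
It also fails if it takes over 43 s, if anything falls off the work surface, if the arm or the gripper's body presses on something with over 40 N, if the wrist force passes 120 N, or if a joint passes its speed limit or range.

## Working session

There is one attempt and no reset: what is moved stays moved. The work goes in short steps, Python scripts to look and compute and a tool call to move; the robot and the scene stay as the last step left them, time stands still between calls to the robot, and variables do not carry over. Pictures are saved under pics/ and viewed, about 8 in all and at most 12, crops included, and the job is handed in when it is done.

Besides the shell and the picture viewer there is one more tool, called as a command line: name --argument value ..., lists and objects as JSON in quotes. play_rows: Moves the arm, as the interface text tells. Its arguments: {"type":"object","properties":{"deltas":{"type":"array"},"squeeze":{"type":"number"}},"required":["deltas"]}

```bash
mkdir -p pics
cat > h.py <<'E'
import numpy as np, cv2
from bench import r
def grab(n,f):
    p,d=r.grab_frame(n); cv2.imwrite('pics/'+f+'.png',p[:,:,::-1]); np.savez('pics/'+f+'.npz',p=p,d=d); return p,d
def cam(n):
    c=r.camera_model(n); return np.array(c['mtx']),cv2.Rodrigues(np.array(c['rvec'],float))[0],np.array(c['tvec'],float).ravel()
def world(n,d):
    K,R,t=cam(n); h,w=d.shape; u,v=np.meshgrid(np.arange(w),np.arange(h))
    c=np.stack([(u-K[0,2])/K[0,0]*d,(v-K[1,2])/K[1,1]*d,d],-1); return (c-t)@R
def pixz(n,u,v,z):
    K,R,t=cam(n); ray=R.T@np.array([(u-K[0,2])/K[0,0],(v-K[1,2])/K[1,1],1]); o=-R.T@t; return o+ray*(z-o[2])/ray[2]
def proj(n,P):
    c=r.camera_model(n); return cv2.projectPoints(np.array(P,float).reshape(-1,3),np.array(c['rvec'],float),np.array(c['tvec'],float),np.array(c['mtx'],float),None)[0].reshape(-1,2)
E
python3 - <<'E'
from h import *
o=r.get_obs(); print({k:np.round(v,3) for k,v in o.items()}, r.grip_point_offset)
for n in('top','side'):
    p,d=grab(n,n+'0'); K,R,t=cam(n); print(n,(-R.T@t).round(3),R[2].round(3),K[0,0])
E
```

```text
{'clock': np.float64(0.0), 'joints': array([-1.387,  0.478,  0.022,  1.556, -0.011,  1.109, -0.083]), 'qvel': array([-0.   , -0.002,  0.   , -0.   , -0.001,  0.001,  0.   ]), 'tau': array([-1.0000e-03, -5.9648e+01,  1.6080e+00, -2.8119e+01,  1.2000e-02,
        1.0000e-02, -0.0000e+00]), 'tcp_pos': array([0.194, 0.646, 0.23 ]), 'orientation': array([-4.570e-01, -3.108e+00,  3.000e-03]), 'contact_force': array([-0.283,  0.228, -0.349]), 'moment': array([-0.002,  0.019,  0.016]), 'grip_width': np.float64(0.085)} 0.0187
top [0.495 0.049 1.206] [ 0.083 -0.019 -0.996] 369.51684356989716
side [0.334 0.619 0.831] [ 0.248 -0.606 -0.756] 375.9479424371714
```

View pics/top0.png

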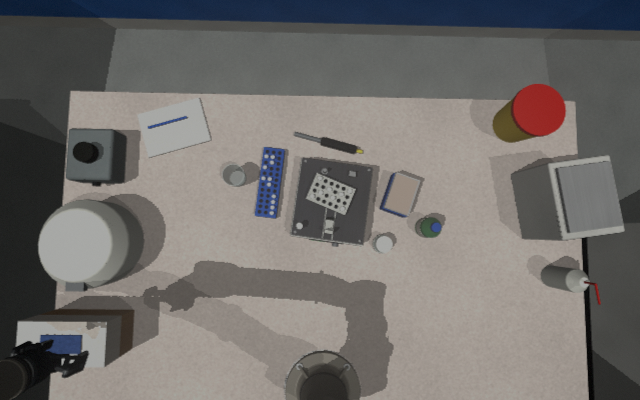

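View pics/side0.png

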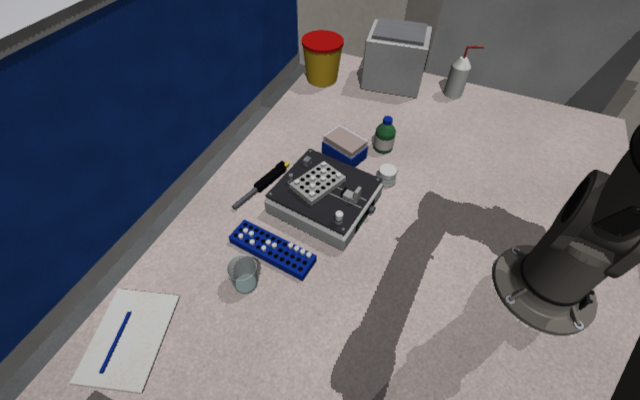

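The top view shows the shaker around (332,200), the block at (331,194) and the clamp at (329,227). The vial is at (299,226), the tub at (384,243) and the tip box at (400,193). The side view agrees with this. Next I fit the shapes from depth.

```bash
cat >> h.py <<'E'
def rect(n,p,z,x0,x1,y0,y1,s):
    # rectified picture: up=+x, left=+y, s px per m
    pts=np.array([[x1,y1,z],[x1,y0,z],[x0,y0,z],[x0,y1,z]]); src=proj(n,pts).astype(np.float32)
    w,h=int((y1-y0)*s),int((x1-x0)*s); M=cv2.getPerspectiveTransform(src,np.float32([[0,0],[w,0],[w,h],[0,h]]))
    return cv2.warpPerspective(p,M,(w,h),flags=cv2.INTER_CUBIC)
E
python3 - <<'E'
from h import *
for n in('top','side'):
    q=np.load(f'pics/{n}0.npz'); p,d=q['p'],q['d']; W=world(n,d)
    m=(d>0)&(W[...,0]>.4)&(W[...,0]<.85)&(W[...,1]>-.15)&(W[...,1]<.2)
    print(n,'table z',np.median(W[...,2][(d>0)&(abs(W[...,2])<.02)]))
    h=np.histogram(W[m][:,2],bins=np.arange(-.01,.16,.005)); print([(round(float(b),3),int(c)) for c,b in zip(*h)])
    for lo,hi,nm in((.072,.089,'deck'),(.097,.116,'block')):
        P=W[m&(W[...,2]>lo)&(W[...,2]<hi)].astype(np.float32)
        if len(P)==0: continue
        c=np.median(P[:,:2],0); P=P[np.linalg.norm(P[:,:2]-c,axis=1)<.18]
        print(nm,len(P),np.median(P[:,2]),cv2.minAreaRect(P[:,:2].copy()))
q=np.load('pics/top0.npz')
a=rect('top',q['p'],.08,.5,.84,-.13,.19,1800)
cv2.imwrite('pics/rect0.png',a[:,:,::-1]); print(a.shape)
E
```

```text
top table z -0.0001300660831856881
[(-0.01, 144), (-0.005, 3538), (0.0, 3203), (0.005, 123), (0.01, 42), (0.015, 123), (0.02, 244), (0.025, 897), (0.03, 236), (0.035, 107), (0.04, 88), (0.045, 15), (0.05, 64), (0.055, 162), (0.06, 33), (0.065, 0), (0.07, 56), (0.075, 2185), (0.08, 1860), (0.085, 36), (0.09, 51), (0.095, 99), (0.1, 740), (0.105, 342), (0.11, 122), (0.115, 45), (0.12, 16), (0.125, 12), (0.13, 0), (0.135, 0), (0.14, 0), (0.145, 0), (0.15, 0)]
deck 4134 0.07979237 ((0.5889427661895752, -0.02122040092945099), (0.22040899097919464, 0.24019363522529602), 82.6642837524414)
block 1282 0.10416919 ((0.5868970155715942, -0.00681130588054657), (0.12751416862010956, 0.22329330444335938), 68.11308288574219)
side table z -0.001692505893675382
[(-0.01, 228), (-0.005, 6266), (0.0, 604), (0.005, 70), (0.01, 167), (0.015, 265), (0.02, 595), (0.025, 1115), (0.03, 184), (0.035, 325), (0.04, 169), (0.045, 135), (0.05, 221), (0.055, 583), (0.06, 17), (0.065, 1), (0.07, 165), (0.075, 3296), (0.08, 270), (0.085, 132), (0.09, 166), (0.095, 214), (0.1, 917), (0.105, 115), (0.11, 121), (0.115, 45), (0.12, 29), (0.125, 0), (0.13, 0), (0.135, 0), (0.14, 0), (0.145, 0), (0.15, 0)]
deck 3757 0.07788937 ((0.5876368284225464, -0.017976194620132446), (0.22279971837997437, 0.24145637452602386), 82.65315246582031)
block 1333 0.10217199 ((0.5859663486480713, -0.0026715099811553955), (0.12936373054981232, 0.22545674443244934), 67.84410095214844)
(612, 576, 3)
```

View pics/rect0.png

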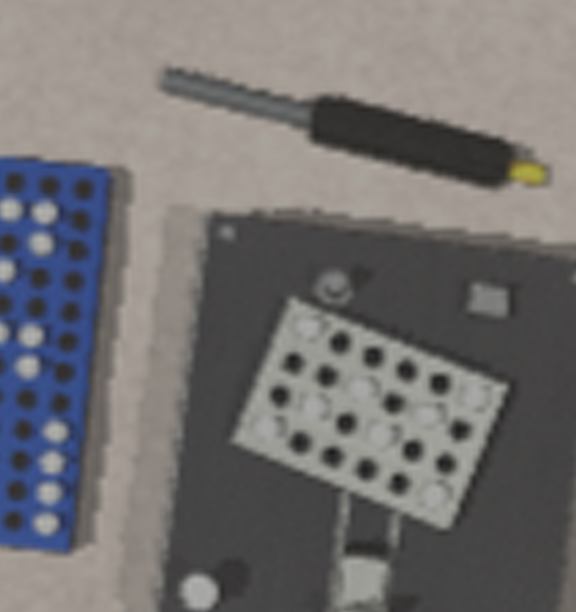

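The rectified picture shows the post at (333,288), the stop at (489,300), the block's near-post corner at (292,298) and its opposite corner at (449,530). The clamp tab is at (364,580) and the vial at (200,590). The shaker's yaw is about -7.3°. Next I measure everything in the shaker frame.

```bash
cat >> h.py <<'E'
YAW=np.deg2rad(-7.34); C={'top':np.array([.5889,-.0212]),'side':np.array([.5876,-.0180])}; CM=np.array([.5883,-.0198])
A=np.array([[np.cos(YAW),np.sin(YAW)],[-np.sin(YAW),np.cos(YAW)]]) # world->shaker
def block(n,d,show=False):
    W=world(n,d); S=(W[...,:2]-C[n])@A.T; z=W[...,2]+(.0018 if n=='side' else 0)
    m=(d>0)&(abs(z-.104)<.005)&(S[...,0]>-.055)&(S[...,0]<.079)&(abs(S[...,1])<.1)
    m=m.astype(np.uint8); k,l,st,_=cv2.connectedComponentsWithStats(m); i=1+np.argmax(st[1:,4])
    P=S[l==i]; rc=cv2.minAreaRect((P*1000).astype(np.float32)); b=cv2.boxPoints(rc)
    return rc,b
E
python3 - <<'E'
from h import *
for n in('top','side'):
    d=np.load(f'pics/{n}0.npz')['d']; rc,b=block(n,d); print(n,np.round(rc[0],1),np.round(rc[1],1),round(rc[2],1)); print(b.round(1).tolist())
    W=world(n,d); S=(W[...,:2]-C[n])@A.T*1000; z=W[...,2]+(.0018 if n=='side' else 0)
    for nm,x0,x1,y0,y1,lo,hi in(('tabtop',-140,-40,-20,20,.118,.13),('post',75,100,20,50,.105,.12),('stop',70,105,-65,-30,.096,.11),('vial',-115,-70,65,105,.105,.125)):
        m=(d>0)&(S[...,0]>x0)&(S[...,0]<x1)&(S[...,1]>y0)&(S[...,1]<y1)&(z>lo)&(z<hi); P=S[m]
        if len(P): print(nm,len(P),P.mean(0).round(1),P.min(0).round(1),P.max(0).round(1),z[m].mean().round(4))
    m=(d>0)&(W[...,2]>.05)&(W[...,0]>.3)&(W[...,0]<.8)&(W[...,1]>-.3)&(W[...,1]<.3)
    print('max z near',W[...,2][m].max())
E
```

```text
top [17.6  8.6] [127.3  85.8] 74.9
[[-40.29999923706055, -41.70000076293945], [42.5, -64.0], [75.5999984741211, 58.79999923706055], [-7.199999809265137, 81.0999984741211]]
tabtop 27 [-95.9   1.1] [-100.7   -9.7] [-91.2  11.5] 0.1251
post 12 [85.5 36.7] [81.3 32.4] [90.5 41.7] 0.1118
stop 37 [ 87.  -47.2] [ 79.6 -57.1] [ 95.3 -37.4] 0.1014
vial 35 [-90.6  88.1] [-98.5  79.5] [-82.4  97.7] 0.1177
max z near 0.12975640181702514
side [17.9  8.9] [129.4  88.6] 74.6
[[-42.099998474121094, -41.599998474121094], [43.29999923706055, -65.19999694824219], [77.80000305175781, 59.5], [-7.599999904632568, 83.0999984741211]]
tabtop 38 [-96.6   2.5] [-100.9  -10. ] [-91.2  14. ] 0.1236
post 17 [84.8 38.7] [79.7 33.3] [90.7 42.6] 0.1105
stop 36 [ 86.6 -46. ] [ 78.4 -58.2] [ 95.3 -36.8] 0.1008
vial 69 [-91.7  90.6] [-101.1   77.6] [-81.5  99.2] 0.1152
max z near 0.1246732354790542
```

```bash
cat >> h.py <<'E'
from scipy.spatial.transform import Rotation as Ro
RT=np.array([[-np.cos(YAW),-np.sin(YAW),0],[-np.sin(YAW),np.cos(YAW),0],[0,0,-1]]).T # rows below are tool axes in world
def go(sx,sy,z):
    "tool-frame shift (mm) and turn to put TCP at shaker sx,sy (mm), world z (m), aligned"
    o=r.get_obs(); R0=Ro.from_rotvec(o['orientation']).as_matrix()
    G=np.stack([[-np.cos(YAW),-np.sin(YAW),0],[-np.sin(YAW),np.cos(YAW),0],[0,0,-1]],1)
    w=np.r_[CM+A.T@np.array([sx,sy])/1000,z]
    return (R0.T@(w-o['tcp_pos'])*1000).round(1).tolist(), Ro.from_matrix(R0.T@G).as_rotvec().round(3).tolist()
def here():
    o=r.get_obs(); s=A@(o['tcp_pos'][:2]-CM)*1000; f=np.r_[A@o['contact_force'][:2],o['contact_force'][2]]
    return 't',round(float(o['clock']),2),'shaker mm',s.round(1).tolist(),'z',round(o['tcp_pos'][2]*1000,1),'F',f.round(1).tolist(),'w',round(float(o['grip_width']),4)
E
python3 -c "
from h import *
print(here(),go(-45,65,.2))"
```

```text
('t', 0.1, 'shaker mm', [-476.1, 609.9], 'z', np.float64(230.4), 'F', [1.0, 0.3, -0.5], 'w', 0.0851) ([-514.1, -467.4, 31.3], [-0.002, 0.0, -0.164])
```

play_rows --deltas '[[0,[-42,-38,2],[0,0,-0.02]],[0,[-84,-76,5],[0,0,-0.04]],[0,[-126,-114,8],[0,0,-0.06]],[0,[-168,-152,11],[0,0,-0.08]],[0,[-210,-190,14],[0,0,-0.1]],[0,[-252,-228,17],[0,0,-0.12]],[0,[-294,-266,20],[0,0,-0.14]],[0,[-336,-304,23],[0,0,-0.164]]]' --squeeze 40

```text
clock: 1.1
tcp_pos: [0.4289, 0.2563, 0.2078]
orientation: [-0.199, -3.135, 0.003]
contact_force: [0.7, -0.8, -0.6]
grip_width: 0.0003
```

```bash
python3 -c "
from h import *
print(here(),go(-45,65,.17))"
```

```text
('t', 1.1, 'shaker mm', [-193.4, 253.5], 'z', np.float64(207.8), 'F', [0.8, -0.7, -0.6], 'w', 0.0003) ([-148.1, -188.6, 38.1], [-0.002, -0.0, 0.001])
```

play_rows --deltas '[[0,[-35,-45,5],[0,0,0]],[0,[-72,-92,12],[0,0,0]],[0,[-108,-138,25],[0,0,0]],[0,[-138,-176,36],[0,0,0]],[0,[-148,-188.5,60],[0,0,0]],[0,[-148,-188.5,90],[0,0,0]],[0,[-148,-188.5,108],[0,0,0]],[0,[-148,-188.5,108],[0,0,0]]]'

```text
clock: 2.1
tcp_pos: [0.5507, 0.0506, 0.0988]
orientation: [-0.198, -3.132, 0.004]
contact_force: [-0.6, 0.2, 1.2]
grip_width: -0.0001
```

Run:
```python
from h import *
print(here(),go(-45,65,.088))
ps,_=grab('side','side1'); pt,_=grab('top','top1')
a=cv2.resize(ps[110:270,240:440],None,fx=3,fy=3,interpolation=2)
cv2.imwrite('pics/c1.png',a[:,:,::-1])
```

```text
('t', 2.1, 'shaker mm', [-46.3, 65.1], 'z', np.float64(98.8), 'F', [-0.6, 0.1, 1.2], 'w', -0.0001) ([-1.4, -0.0, 10.8], [-0.003, -0.003, 0.002])
```

View pics/c1.png

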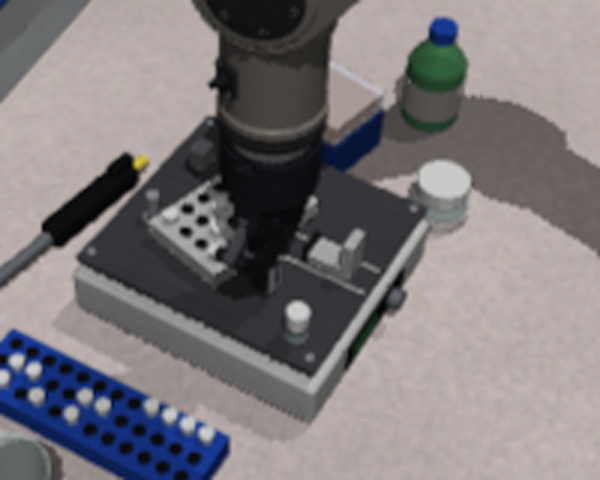

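The side crop shows the shut fingers at (265,265), behind the block's left end. They are just above the deck and clear of the vial at (297,318). I lower and approach.

play_rows --deltas '[[0,[0,0,6],[0,0,0]],[0,[0,0,11],[0,0,0]],[0,[-5,0,11],[0,0,0]],[0,[-10,0,11],[0,0,0]],[0,[-14,0,11],[0,0,0]],[0,[-17,0,11],[0,0,0]]]'

```text
clock: 2.95
tcp_pos: [0.5695, 0.0486, 0.0897]
orientation: [0.198, 3.135, -0.002]
contact_force: [0.3, 0.2, -0.1]
grip_width: -0.0004
```

```bash
python3 -c "
from h import *
print(here())"
```

```text
('t', 2.95, 'shaker mm', [-27.4, 65.4], 'z', np.float64(89.7), 'F', [0.3, 0.2, -0.1], 'w', -0.0004)
```

play_rows --deltas '[[0,[-2,0,0],[0,0,0]],[0,[-4,0,0],[0,0,0]],[0,[-5,0,0],[0,0,0]]]'

```text
clock: 3.32
tcp_pos: [0.5738, 0.048, 0.0896]
orientation: [-0.198, -3.134, 0.002]
contact_force: [-3.6, 0.5, 3.0]
grip_width: 0.0001
```

```bash
python3 -c "
from h import *
print(here())"
```

```text
('t', 3.33, 'shaker mm', [-23.0, 65.4], 'z', np.float64(89.6), 'F', [-3.6, -0.0, 3.0], 'w', 0.0001)
```

play_rows --deltas '[[0,[-1.5,0,0],[0,0,0]],[0,[-3,0,0],[0,0,0]],[0,[-4,0,0],[0,0,0]]]'

```text
clock: 3.7
tcp_pos: [0.578, 0.0477, 0.0896]
orientation: [-0.198, -3.135, 0.002]
contact_force: [-2.6, 0.9, 0.2]
grip_width: -0.0001
```

play_rows --deltas '[[0,[-1,0,0],[0,0,0]],[0,[-2,0,0],[0,0,0]],[0,[-3,0,0],[0,0,0]]]'

```text
clock: 4.08
tcp_pos: [0.5811, 0.0473, 0.0896]
orientation: [-0.198, -3.135, 0.002]
contact_force: [-1.8, 0.6, 1.1]
grip_width: -0.0004
```

Run:
```python
from h import *
print(here())
for n in('side','top'):
    p,d=grab(n,n+'2'); rc,b=block(n,d); print(n,np.round(rc[0],1),np.round(rc[1],1),round(rc[2],1),b.round(1).tolist())
```

```text
('t', 4.08, 'shaker mm', [-15.7, 65.7], 'z', np.float64(89.6), 'F', [-1.9, 0.3, 1.1], 'w', -0.0004)
side [50.6 38.9] [54.8 48.7] 72.5 [[19.100000381469727, 20.100000381469727], [65.5999984741211, 5.400000095367432], [82.0999984741211, 57.599998474121094], [35.599998474121094, 72.30000305175781]]
top [ 14.8 -17.5] [75.6 85.9] 71.7 [[-37.900001525878906, -39.900001525878906], [43.599998474121094, -66.9000015258789], [67.4000015258789, 4.900000095367432], [-14.100000381469727, 31.899999618530273]]
```

play_rows --deltas '[[0,[-1,0,0],[0,0,0]],[0,[-1.7,0,0],[0,0,0]]]'

```text
clock: 4.42
tcp_pos: [0.583, 0.0471, 0.0896]
orientation: [-0.198, -3.135, 0.002]
contact_force: [-2.0, 1.4, 0.2]
grip_width: 0.0
```

play_rows --deltas '[[0,[-1,0,0],[0,0,0]],[0,[-1.5,0,0],[0,0,0]]]'

```text
clock: 4.68
tcp_pos: [0.584, 0.0469, 0.0894]
orientation: [-0.198, -3.134, 0.002]
contact_force: [-5.1, 0.6, 3.3]
grip_width: -0.0001
```

Run:
```python
from h import *
print(here())
for n in('side','top'):
    p,d=grab(n,n+'3'); rc,b=block(n,d); print(n,np.round(rc[0],1),np.round(rc[1],1),round(rc[2],1),b.round(1).tolist())
```

```text
('t', 4.67, 'shaker mm', [-12.8, 65.6], 'z', np.float64(89.4), 'F', [-5.1, -0.0, 3.3], 'w', -0.0001)
side [53.8 38.5] [52.5 50.9] 68.6 [[20.600000381469727, 23.399999618530273], [68.0, 4.800000190734863], [87.0999984741211, 53.599998474121094], [39.70000076293945, 72.19999694824219]]
top [ 16.5 -16.9] [76.9 85.9] 71.1 [[-36.599998474121094, -39.400001525878906], [44.599998474121094, -67.19999694824219], [69.5, 5.5], [-11.699999809265137, 33.29999923706055]]
```

play_rows --deltas '[[0,[-1,0,0],[0,0,0]],[0,[-1,0,0],[0,0,0]]]'

```text
clock: 5.03
tcp_pos: [0.584, 0.0469, 0.0894]
orientation: [-0.198, -3.132, 0.002]
contact_force: [-6.0, 1.6, 4.6]
grip_width: -0.0
```

play_rows --deltas '[[0,[-1,0,0],[0,0,0]],[0,[-1,0,0],[0,0,0]]]'

```text
clock: 5.28
tcp_pos: [0.584, 0.0469, 0.0894]
orientation: [-0.198, -3.13, 0.002]
contact_force: [-6.5, 1.8, 5.1]
grip_width: 0.0001
```

Run:
```python
from h import *
print(here())
for n in('side','top'):
    p,d=grab(n,n+'4'); rc,b=block(n,d); print(n,np.round(rc[0],1),np.round(rc[1],1),round(rc[2],1),b.round(1).tolist())
```

```text
('t', 5.28, 'shaker mm', [-12.8, 65.6], 'z', np.float64(89.4), 'F', [-6.7, 0.9, 5.1], 'w', 0.0001)
side [53.3 38.1] [53.1 47.2] 74.8 [[23.5, 18.700000762939453], [69.0999984741211, 6.300000190734863], [83.0, 57.5], [37.5, 69.9000015258789]]
top [ 16.5 -16.9] [76.8 85.7] 71.1 [[-36.5, -39.29999923706055], [44.599998474121094, -67.0999984741211], [69.5, 5.599999904632568], [-11.600000381469727, 33.400001525878906]]
```

play_rows --deltas '[[0,[8,0,0],[0,0,0]],[0,[20,0,-3],[0,0,0]],[0,[30,0,-40],[0,0,0]],[0,[40,-25,-65],[0,0,0]],[0,[51,-75,-65],[0,0,0]],[0,[51,-110.5,-60],[0,0,0]],[0,[51,-110.5,-30],[0,0,0]],[0,[51,-110.5,-8],[0,0,0]]]'

```text
clock: 6.38
tcp_pos: [0.5192, -0.057, 0.0975]
orientation: [-0.2, -3.131, 0.002]
contact_force: [-0.9, 1.2, -1.2]
grip_width: 0.0003
```

Run:
```python
from h import *
print(here(),go(-62,-45,.0885))
for n in('side','top'):
    p,d=grab(n,n+'5'); rc,b=block(n,d); print(n,np.round(rc[0],1),np.round(rc[1],1),round(rc[2],1),b.round(1).tolist())
```

```text
('t', 6.38, 'shaker mm', [-63.8, -45.7], 'z', np.float64(97.5), 'F', [-1.0, 1.1, -1.2], 'w', 0.0003) ([-1.8, 0.7, 9.0], [-0.002, -0.004, 0.001])
side [24.   7.1] [129.5  87.9] 70.9 [[-38.79999923706055, -39.70000076293945], [44.29999923706055, -68.5], [86.69999694824219, 53.900001525878906], [3.700000047683716, 82.69999694824219]]
top [24.1  6.8] [126.7  85.6] 71.1 [[-36.79999923706055, -39.29999923706055], [44.20000076293945, -67.0], [85.0999984741211, 52.900001525878906], [4.099999904632568, 80.5999984741211]]
```

play_rows --deltas '[[0,[-2,0.5,5],[0,0,0]],[0,[-3,0.5,9],[0,0,0]],[0,[-8,0.5,9],[0,0,0]],[0,[-13,0.5,9],[0,0,0]],[0,[-16,0.5,9],[0,0,0]],[0,[-19,0.5,9],[0,0,0]],[0,[-22,0.5,9],[0,0,0]],[0,[-25,0.5,9],[0,0,0]]]'

```text
clock: 7.48
tcp_pos: [0.5397, -0.0596, 0.0866]
orientation: [-0.198, -3.121, 0.003]
contact_force: [-7.6, -1.7, 6.4]
grip_width: 0.0003
```

play_rows --deltas '[[0,[-2,0,0],[0,0,0]],[0,[-4,0,0],[0,0,0]],[0,[-6,0,0],[0,0,0]],[0,[-8,0,0],[0,0,0]]]'

```text
clock: 7.98
tcp_pos: [0.5443, -0.0617, 0.086]
orientation: [-0.2, -3.114, 0.005]
contact_force: [-10.1, -2.6, 9.5]
grip_width: -0.0001
```

Run:
```python
from h import *
print(here())
for n in('side','top'):
    p,d=grab(n,n+'6'); rc,b=block(n,d); print(n,np.round(rc[0],1),np.round(rc[1],1),round(rc[2],1),b.round(1).tolist())
```

```text
('t', 7.97, 'shaker mm', [-38.3, -47.2], 'z', np.float64(86.0), 'F', [-9.7, -3.8, 9.5], 'w', -0.0001)
side [16.9  4. ] [146.3 106. ] 74.8 [[-53.400001525878906, -52.70000076293945], [48.79999923706055, -80.5], [87.19999694824219, 60.599998474121094], [-15.100000381469727, 88.4000015258789]]
top [32.5 23.3] [98.  85.6] 76.0 [[-20.899999618530273, -13.899999618530273], [62.20000076293945, -34.5], [85.80000305175781, 60.5], [2.799999952316284, 81.19999694824219]]
```

play_rows --deltas '[[0,[-2,0,-2],[0,0.01,0]],[0,[-4,0,-3],[0,0.02,0]],[0,[-6,0,-3],[0,0.02,0]],[0,[-8,0,-3],[0,0.02,0]]]'

```text
clock: 8.57
tcp_pos: [0.5514, -0.0632, 0.0887]
orientation: [-0.199, -3.092, 0.003]
contact_force: [-8.8, -1.1, 7.7]
grip_width: -0.0001
```

Run:
```python
from h import *
print(here()); o=r.get_obs(); R0=Ro.from_rotvec(o['orientation']).as_matrix(); print(R0.round(3))
p,d=grab('top','top7'); rc,b=block('top',d); print(np.round(rc[0],1),np.round(rc[1],1),round(rc[2],1),b.round(1).tolist())
```

```text
('t', 8.57, 'shaker mm', [-31.0, -47.8], 'z', np.float64(88.7), 'F', [-8.5, -2.2, 7.7], 'w', -0.0001)
[[-0.991  0.128 -0.043]
 [ 0.128  0.992  0.001]
 [ 0.043 -0.005 -0.999]]
[34.4 26.4] [94.2 85. ] 81.7 [[-14.5, -14.0], [69.69999694824219, -26.299999237060547], [83.30000305175781, 66.9000015258789], [-0.8999999761581421, 79.19999694824219]]
```

play_rows --deltas '[[0,[-2,0,0],[0,-0.015,0]],[0,[-4,0,0],[0,-0.03,0]],[0,[-6,0,0],[0,-0.045,0]],[0,[-8,0,0],[0,-0.045,0]]]'

```text
clock: 9.12
tcp_pos: [0.5567, -0.0654, 0.0881]
orientation: [-0.203, -3.132, 0.009]
contact_force: [-6.8, -2.7, 4.7]
grip_width: 0.0001
```

Run:
```python
from h import *
print(here()); o=r.get_obs(); R0=Ro.from_rotvec(o['orientation']).as_matrix(); print(R0[:,2].round(3))
p,d=grab('top','top8'); rc,b=block('top',d); print(np.round(rc[0],1),np.round(rc[1],1),round(rc[2],1),b.round(1).tolist())
```

```text
('t', 9.12, 'shaker mm', [-25.5, -49.3], 'z', np.float64(88.1), 'F', [-6.4, -3.6, 4.7], 'w', 0.0001)
[-0.004 -0.006 -1.   ]
[35.1 24.3] [100.5  85.6] 83.4 [[-13.199999809265137, -20.700000762939453], [71.80000305175781, -30.600000381469727], [83.4000015258789, 69.30000305175781], [-1.7000000476837158, 79.0999984741211]]
```

play_rows --deltas '[[0,[-2,0.5,0],[0,0,0]],[0,[-4,1,0],[0,-0.01,0]],[0,[-6,1,0],[0,-0.01,0]],[0,[-8,1,0],[0,-0.01,0]]]'

```text
clock: 9.68
tcp_pos: [0.563, -0.067, 0.0876]
orientation: [0.206, 3.132, -0.013]
contact_force: [-7.4, -3.3, 1.6]
grip_width: 0.0
```

Run:
```python
from h import *
print(here()); o=r.get_obs(); R0=Ro.from_rotvec(o['orientation']).as_matrix(); print(R0[:,2].round(3))
p,d=grab('top','top9'); rc,b=block('top',d); print(np.round(rc[0],1),np.round(rc[1],1),round(rc[2],1),b.round(1).tolist())
```

```text
('t', 9.68, 'shaker mm', [-19.1, -50.1], 'z', np.float64(87.6), 'F', [-7.0, -4.2, 1.6], 'w', 0.0)
[ 0.002 -0.008 -1.   ]
[36.3 24. ] [105.7  85.2] 88.6 [[-7.599999904632568, -27.799999237060547], [77.5, -29.899999618530273], [80.19999694824219, 75.80000305175781], [-5.0, 77.9000015258789]]
```

play_rows --deltas '[[0,[-2,0.5,0],[0,0,0]],[0,[-3.5,0.5,0],[0,0,0]]]'

```text
clock: 9.98
tcp_pos: [0.5652, -0.0674, 0.0874]
orientation: [-0.207, -3.134, 0.013]
contact_force: [-11.1, -1.8, 8.6]
grip_width: 0.0001
```

play_rows --deltas '[[0,[-2,0.5,0],[0,0,0]],[0,[-2.5,0.5,0],[0,0,0]]]'

```text
clock: 10.22
tcp_pos: [0.5655, -0.0675, 0.0872]
orientation: [-0.207, -3.13, 0.013]
contact_force: [-10.3, -0.8, 7.5]
grip_width: 0.0002
```

Run:
```python
from h import *
print(here())
p,d=grab('top','top10'); rc,b=block('top',d); print(np.round(rc[0],1),np.round(rc[1],1),round(rc[2],1),b.round(1).tolist())
```

```text
('t', 10.22, 'shaker mm', [-16.5, -50.3], 'z', np.float64(87.2), 'F', [-10.1, -2.2, 7.5], 'w', 0.0002)
[36.4 25.2] [103.2  84.6] 89.6 [[-6.199999809265137, -26.100000381469727], [78.4000015258789, -26.600000381469727], [79.0999984741211, 76.5999984741211], [-5.599999904632568, 77.0999984741211]]
```

play_rows --deltas '[[0,[-2,0.3,0],[0,0,0]],[0,[-4,0.3,0],[0,0,0]],[0,[-4,0.3,0],[0,0,0]]]'

```text
clock: 10.65
tcp_pos: [0.5663, -0.0678, 0.0869]
orientation: [-0.207, -3.123, 0.012]
contact_force: [-12.3, 0.2, 10.3]
grip_width: -0.0
```

Run:
```python
from h import *
print(here())
```

```text
('t', 10.65, 'shaker mm', [-15.7, -50.5], 'z', np.float64(86.9), 'F', [-12.2, -1.4, 10.3], 'w', -0.0)
```

play_rows --deltas '[[0,[6,0,0],[0,0,0]],[0,[20,0,-3],[0,0,0]],[0,[40,0,-30],[0,0,0]],[0,[80,15,-50],[0,0,0]],[0,[120,40,-50],[0,0,0]],[0,[120,50,-50],[0,0,0]]]'

```text
clock: 11.4
tcp_pos: [0.452, -0.0003, 0.1381]
orientation: [-0.203, -3.123, 0.01]
contact_force: [-0.0, 0.1, -0.5]
grip_width: -0.0
```

Run:
```python
from h import *
print(here(),go(-132,0,.105))
for n in('side','top'):
    p,d=grab(n,n+'11'); rc,b=block(n,d); print(n,np.round(rc[0],1),np.round(rc[1],1),round(rc[2],1),b.round(1).tolist())
    W=world(n,d); S=(W[...,:2]-C[n])@A.T*1000; z=W[...,2]+(.0018 if n=='side' else 0)
    for nm,x0,x1,y0,y1,lo,hi in(('tabtop',-140,-40,-20,20,.118,.13),('vial',-115,-70,65,105,.105,.125)):
        m=(d>0)&(S[...,0]>x0)&(S[...,0]<x1)&(S[...,1]>y0)&(S[...,1]<y1)&(z>lo)&(z<hi); P=S[m]
        if len(P): print(nm,len(P),P.mean(0).round(1),P.min(0).round(1),P.max(0).round(1))
    if n=='top':
        a=rect('top',p,.1,.47,.75,-.15,.13,2100)
        cv2.imwrite('pics/c11.png',a[:,:,::-1])
```

```text
('t', 11.4, 'shaker mm', [-137.7, 2.0], 'z', np.float64(138.1), 'F', [-0.1, 0.1, -0.5], 'w', -0.0) ([-6.1, -1.7, 33.0], [-0.007, -0.012, -0.002])
side [36.2 13.5] [ 85.4 131.4] 0.0 [[-6.5, 79.0999984741211], [-6.5, -52.20000076293945], [78.9000015258789, -52.20000076293945], [78.80000305175781, 79.0999984741211]]
tabtop 38 [-96.5   2.1] [-101.2  -11. ] [-91.  14.]
vial 70 [-91.7  90.4] [-101.1   79.4] [-81.   98.7]
top [36.5 12.7] [ 84.8 127.8] 0.0 [[-5.900000095367432, 76.5999984741211], [-5.800000190734863, -51.29999923706055], [79.0, -51.20000076293945], [78.9000015258789, 76.5999984741211]]
vial 35 [-90.6  88.1] [-98.5  79.5] [-82.4  97.8]
```

View pics/c11.png

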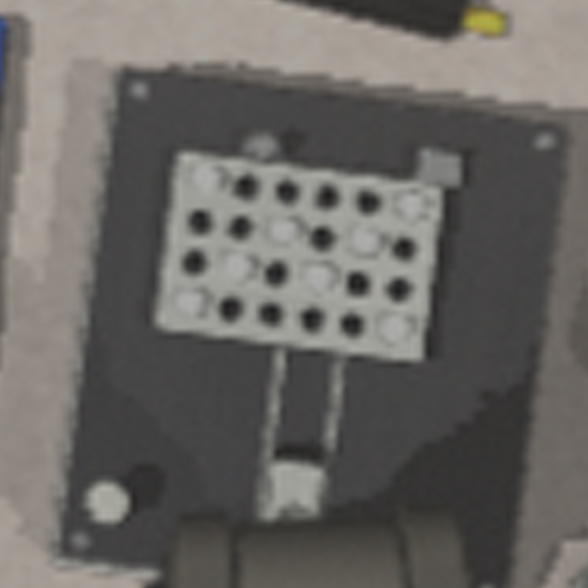

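The picture shows the block square: its far edge runs from (180,153) to (440,187), against the post (262,147) and the stop (440,165). The vial at (108,502) is undisturbed. The numbers give 0.0° skew and the rear side at x = -5.85, against -5.75 expected for home. Next is the clamp.

play_rows --deltas '[[0,[0,-2,18],[0,-0.012,0]],[0,[0,-2,34],[0,-0.012,0]],[0,[-6,-2,34],[0,-0.012,0]],[0,[-14,-2,34],[0,-0.012,0]],[0,[-20,-2,34],[0,-0.012,0]],[0,[-26,-2,34],[0,-0.012,0]],[0,[-32,-2,34],[0,-0.012,0]]]'

```text
clock: 12.38
tcp_pos: [0.4861, -0.0069, 0.1041]
orientation: [0.204, 3.134, -0.012]
contact_force: [-3.1, 1.0, 1.7]
grip_width: 0.0
```

```bash
python3 -c "
from h import *
print(here(),go(-70,0,.104))"
```

```text
('t', 12.38, 'shaker mm', [-103.0, -0.2], 'z', np.float64(104.1), 'F', [-3.2, 0.6, 1.7], 'w', 0.0) ([-33.0, 0.3, 0.2], [-0.007, 0.002, -0.002])
```

Now in contact with the tab at about 3 N and sliding. I go on to about 6 mm short of the block, then creep.

play_rows --deltas '[[0,[-5,0,0],[0,0,0]],[0,[-10,0,0],[0,0,0]],[0,[-15,0,0],[0,0,0]],[0,[-20,0,0],[0,0,0]],[0,[-25,0,0],[0,0,0]],[0,[-29,0,0],[0,0,0]],[0,[-32,0,0],[0,0,0]]]'

```text
clock: 13.25
tcp_pos: [0.5181, -0.011, 0.1041]
orientation: [0.203, 3.134, -0.012]
contact_force: [-3.3, 1.0, 1.6]
grip_width: -0.0002
```

play_rows --deltas '[[0,[-1.5,0,0],[0,0,0]],[0,[-3,0,0],[0,0,0]]]'

```text
clock: 13.5
tcp_pos: [0.5212, -0.0113, 0.1041]
orientation: [0.203, 3.134, -0.012]
contact_force: [-2.7, 1.3, 1.6]
grip_width: -0.0002
```

Run:
```python
from h import *
print(here())
for n in('side','top'):
    p,d=grab(n,n+'12'); rc,b=block(n,d); print(n,b.round(1).tolist())
```

```text
('t', 13.5, 'shaker mm', [-67.6, -0.2], 'z', np.float64(104.1), 'F', [-2.9, 1.0, 1.6], 'w', -0.0002)
side [[-6.900000095367432, -50.79999923706055], [78.4000015258789, -51.29999923706055], [79.19999694824219, 77.9000015258789], [-6.099999904632568, 78.4000015258789]]
top [[-5.599999904632568, 76.5], [-5.5, -51.20000076293945], [79.0, -51.099998474121094], [78.80000305175781, 76.5999984741211]]
```

play_rows --deltas '[[0,[-1,0,0],[0,0,0]],[0,[-2,0,0],[0,0,0]]]'

```text
clock: 13.85
tcp_pos: [0.5233, -0.0116, 0.1041]
orientation: [0.203, 3.134, -0.012]
contact_force: [-1.9, 0.9, 1.4]
grip_width: -0.0001
```

play_rows --deltas '[[0,[-1,0,0],[0,0,0]],[0,[-2,0,0],[0,0,0]]]'

```text
clock: 14.1
tcp_pos: [0.5253, -0.0119, 0.1041]
orientation: [0.203, 3.134, -0.012]
contact_force: [-2.5, 1.3, 1.2]
grip_width: -0.0001
```

```bash
python3 -c "
from h import *
print(here())"
```

```text
('t', 14.1, 'shaker mm', [-63.5, -0.2], 'z', np.float64(104.1), 'F', [-2.6, 1.0, 1.2], 'w', -0.0001)
```

play_rows --deltas '[[0,[-1,0,0],[0,0,0]],[0,[-1.5,0,0],[0,0,0]]]'

```text
clock: 14.35
tcp_pos: [0.5261, -0.012, 0.1041]
orientation: [-0.203, -3.135, 0.012]
contact_force: [-6.4, 1.4, 5.0]
grip_width: -0.0003
```

play_rows --deltas '[[0,[-1,0,0],[0,0,0]],[0,[-1.5,0,0],[0,0,0]]]'

```text
clock: 14.6
tcp_pos: [0.5261, -0.012, 0.1039]
orientation: [-0.203, -3.131, 0.011]
contact_force: [-8.8, 0.7, 6.8]
grip_width: 0.0001
```

play_rows --deltas '[[0,[-1,0,0],[0,0,0]],[0,[-1.5,0,0],[0,0,0]]]'

```text
clock: 14.85
tcp_pos: [0.526, -0.012, 0.1038]
orientation: [-0.203, -3.128, 0.011]
contact_force: [-8.8, 1.5, 7.4]
grip_width: -0.0001
```

play_rows --deltas '[[0,[-1.5,0,0],[0,0,0]],[0,[-3,0,0],[0,0,0]],[0,[-3,0,0],[0,0,0]]]'

```text
clock: 15.22
tcp_pos: [0.526, -0.0121, 0.1035]
orientation: [-0.202, -3.122, 0.01]
contact_force: [-11.8, 2.4, 10.2]
grip_width: 0.0
```

play_rows --deltas '[[0,[5,0,0],[0,0,0]],[0,[20,0,0],[0,0,0]],[0,[40,0,-20],[0,0,0]],[0,[60,0,-70],[0,0,0]],[0,[70,10,-130],[0,0,0]],[0,[70,40,-180],[0,0,0]],[0,[70,90,-190],[0,0,0]],[0,[70,150,-190],[0,0,0]]]'

```text
clock: 16.23
tcp_pos: [0.4793, 0.1476, 0.2951]
orientation: [-0.206, -3.126, 0.007]
contact_force: [0.9, -0.5, 0.2]
grip_width: 0.0003
```

Run:
```python
from h import *
print(here())
for n in('side','top'):
    p,d=grab(n,n+'13'); rc,b=block(n,d); print(n,np.round(rc[0],1),np.round(rc[1],1),b.round(1).tolist())
    W=world(n,d); S=(W[...,:2]-C[n])@A.T*1000; z=W[...,2]+(.0018 if n=='side' else 0)
    for nm,x0,x1,y0,y1,lo,hi in(('tabtop',-140,-40,-20,20,.118,.13),('vial',-115,-70,65,105,.105,.125)):
        m=(d>0)&(S[...,0]>x0)&(S[...,0]<x1)&(S[...,1]>y0)&(S[...,1]<y1)&(z>lo)&(z<hi); P=S[m]
        if len(P): print(nm,len(P),P.mean(0).round(1),P.min(0).round(1),P.max(0).round(1))
p=np.load('pics/side13.npz')['p']; a=cv2.resize(p[130:250,250:410],None,fx=4.5,fy=4.5,interpolation=2)
cv2.imwrite('pics/c13.png',a[:,:,::-1])
p=np.load('pics/top13.npz')['p']; a=rect('top',p,.09,.47,.75,-.15,.13,2000); cv2.imwrite('pics/c13t.png',a[:,:,::-1])
```

```text
('t', 16.23, 'shaker mm', [-129.5, 152.1], 'z', np.float64(295.1), 'F', [1.0, -0.4, 0.2], 'w', 0.0003)
side [33.7 13.8] [129.6  90.3] [[-11.800000190734863, -50.70000076293945], [78.5, -51.20000076293945], [79.19999694824219, 78.4000015258789], [-11.100000381469727, 78.9000015258789]]
tabtop 7 [-45.4  10.4] [-47.6   6.9] [-43.8  12.4]
vial 71 [-91.9  90.6] [-100.6   79.5] [-81.3  98.2]
top [33.8 12.9] [127.5  89.8] [[-11.100000381469727, -50.900001525878906], [78.69999694824219, -50.900001525878906], [78.69999694824219, 76.5999984741211], [-11.0, 76.5999984741211]]
tabtop 29 [-47.8   0.3] [-52.8 -11.4] [-42.5  12.2]
vial 35 [-90.5  88.1] [-98.5  79.6] [-82.3  97.7]
```

View pics/c13.png

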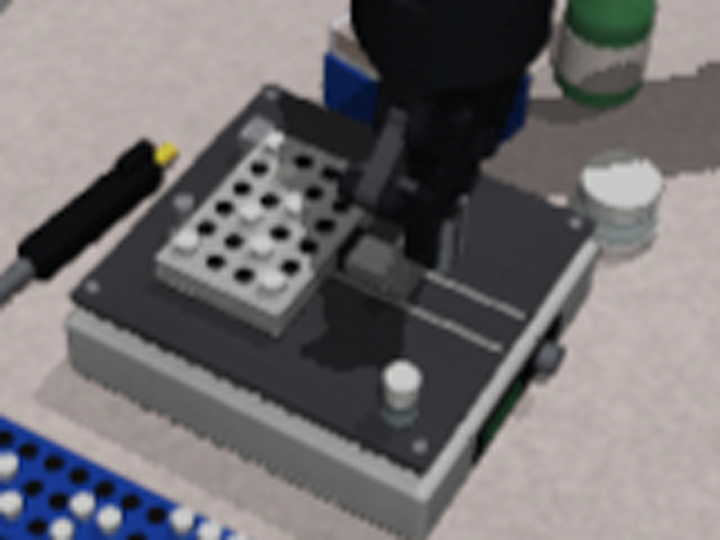

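View pics/c13t.png

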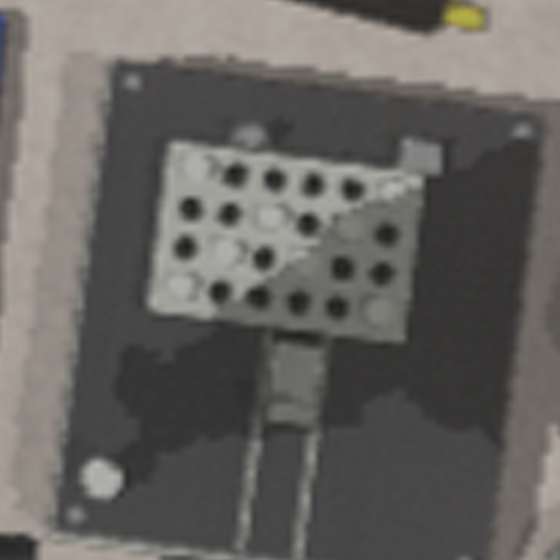

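The pictures show the pad against the block's rear side, at (295,338) in the top view. The block is square to the post and stop, and the vial (102,478) and tub have not moved. The arm is clear of everything, so I hand in.

```bash
python3 -c "
from bench import r
print(r.hand_in())"
```

```text
the job is handed in; nothing more can be done
None
```

I did the job in the order asked and handed it in at about 16 s; no verdict was reported.

1. **Nudge to the post:** I pushed the block's left (+y) end until it stopped moving against the post. The push force rose from about 2 N to 6.7 N as it did, and the block then lay about 19° askew.
2. **Turn home:** I pushed the diagonally opposite corner until the block lay flat against both post and stop, using up to about 12 N.
3. **Clamp:** I slid the clamp forward until it would go no further, then pressed to about 12 N and withdrew the arm.

**Last checks**
- **Block:** skew was 0.0° in both cameras before clamping, and its sides still measured square afterwards. Before clamping its rear side was at shaker x = -5.9 mm, against -5.75 expected for home. Its origin was at y of about 13 mm, within the 22 mm allowed.
- **Clamp:** the rear of the tab was at x = -52.8 mm in the top camera. That puts the pad at -5.8 mm, on the block.
- **Bystanders:** the vial measured the same as at the start. The tub looked undisturbed in the last picture. I did not measure the others, and the arm went near none of them.
- **Disagreements:** the two cameras differed by about 3 mm in absolute position. The final block outline took in the clamp pad, so its rear edge there is not a block measurement. The force reading also showed an upward part of up to 10 N during the pushes, which I could not explain. The block stayed flat.

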